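# Set a run-out probe on a fatigue specimen

## Task

Lay the fatigue specimen (the bar with a single narrow neck near one end) from the wooden rack into the two V-blocks of the run-out stand, its short end under the inclined probe, without dropping it. Then twist the probe's black wing anticlockwise to unlock it, slide the probe down until the specimen pushes its plunger about half-way in, never all the way, and twist the wing clockwise again to lock it at that length. Let go, and leave the other things on the desk where they are.

Things in the scene. Friction and masses are not known exactly. Their poses are not given: they have to be found in the camera images.
- fatigue_bar_mid (a point): middle, on the axis, of the bar to be checked: steel, 200 mm long, 22 mm thick, about 0.5 kg, with ONE neck (14 mm thick, from 40 to 67 mm from the middle). Site y runs along the bar to the short head (67 to 100 mm); the long shank is -100 to +40 mm. The roll about y is arbitrary. Weight centre at y = -5 mm. Starts in a rack slot
- bar_head (a point): point on the axis of the same bar in its short head, 85 mm from the middle: the probe shall touch the bar here
- tensile_bar_mid (a point): middle of the other steel bar in the rack, which stays there: also 200 mm long and 22 mm thick, but 15 mm thick over its middle 100 mm, with a thick head at each end. It lies parallel to the first, 71 mm away; which of the two lies nearer the robot varies
- rack: low wooden rack, fixed, 150 x 172 mm, origin under its centre: a 6 mm floor and two rails (16 mm wide, at y = -75 and +75 mm, 38 mm high) with slots 25 mm wide and 12 mm deep, in which the bars lie along the rack's y axis, axes 37 mm above the desk. Between the rails there is nothing but the floor under the bars
- stand: run-out stand, fixed: grey plate, 262 mm along y (-119 to +143), -75 to +50 mm in x, top 12 mm high; origin on the desk under the grooves' line. Two steel V-blocks on it, each 46 mm along y, 50 mm wide, tops 52 mm above the desk, centred at x = 0, y = -73 and +22 mm; 90 degree grooves along y. Between the blocks y = -50 to -1 mm is free. Probe at y = +85 mm
- seat (a point): where the bar's middle shall come: on the axis of a 22 mm bar lying in both V-blocks, 51 mm above the desk, above the stand's origin; same axes as the stand: y runs along the grooves towards the probe's end
- barrel (a point): middle of the fixed barrel that guides the probe, 33 mm thick, 42 mm long; point z points up the probe's axis, which meets the seated bar's axis at right angles and leans 32 degrees (0.56 rad) from vertical, upper end towards the stand's -x side. Barrel middle is 80 mm from the bar's axis. A post with clamp, 30 mm wide, 143 mm high above the desk, stands 48 mm to its +y side
- wing (a point): middle of the black wing at the probe's upper end, to be gripped: 12 mm thick along point y, 36 mm wide along x, 29 mm along z (z points up the inclined probe axis): 13 mm above the point, 16 below; then a collar 29 mm thick down to 24 mm below. Turns and slides with the probe. Distance from the seated bar's axis: 193 mm minus joint probe_slide
- tip (a point): lowest point of the plunger's 6 mm steel ball at the probe's lower end, on the probe's axis; 66 mm from the seated bar's axis when the probe is drawn right up and the plunger out
- probe_twist (a joint): turn of the telescoping section and its wing, rad: 0 = locked (stop, as found); grows anticlockwise as seen looking down on the wing; 1.3 = unlocked (stop); free to slide from about 1.05. Turning in or out of the lock takes about 0.2 N m (an eccentric inside grips by friction); it stays where left
- probe_slide (a joint): how far the telescoping section is slid down towards the specimen, m: 0 = right up, range to 0.074. Unlocked: about 1 N of drag, does not sink by itself, but the plunger's spring pushes it back some way if let go. Locked: holds about 18 N. On a seated bar the plunger touches at 0.055 and is half in at 0.061
- probe_plunger (a joint): how far the spring plunger in the probe's nose is pushed in, m: 0 = out, 0.012 = fully in (stop), half-way 0.006. Spring 0.3 N per mm, 0.75 N preload; its ball slides on the bar
- hex_key: bystander: small black hex key, 88 mm long, lying on the desk, origin under its centre
- test_block: bystander: round steel block, 64 mm wide, 15 mm high, on the desk, origin under its centre
- puck_1: bystander: black round puck 30 mm wide, 19 mm high, on the desk, origin under its centre
- puck_2: bystander: black round puck 30 mm wide, 18 mm high, on the desk, origin under its centre
- oil_bottle: bystander: white bottle with a red spout, 41 mm wide, 113 mm high, on the left, origin under its centre

How it is judged (in metres and radians):
On the way, in this order (a step that is already met when the one before it is completed fails the run):
1. the fatigue specimen lies in both V-blocks, short end on the probe's side, let go (z of fatigue_bar_mid in the frame of seat between -0.003 and 0.003 m and y of bar_head in the frame of seat between 0.074 and 0.096 m and angle between the y axis of fatigue_bar_mid and the y axis of seat, either way round below 0.035 rad and contact force between the fingers and fatigue_bar below 0.1 N and linear speed of fatigue_bar below 0.02 m/s), for 0.2 s.
2. the probe's lock is turned open (value of joint probe_twist above 1 rad), for 0.1 s.
3. the unlocked probe is slid down until the specimen pushes its plunger in (value of joint probe_plunger above 0.0025 m and value of joint probe_twist above 0.7 rad), for 0.1 s.
At the end, for the whole second after the job is handed in: The fatigue specimen rests in both V-blocks (3 mm in height, 2 degrees along the grooves, short head within 11 mm of the probe's plane); the wing is within 0.35 rad of its locked stop; the plunger is pushed in 3 to 9 mm of its 12 mm (z of fatigue_bar_mid in the frame of seat between -0.003 and 0.003 m and y of bar_head in the frame of seat between 0.074 and 0.096 m and angle between the y axis of fatigue_bar_mid and the y axis of seat, either way round below 0.035 rad and linear speed of fatigue_bar below 0.02 m/s and value of joint probe_twist below 0.35 rad and value of joint probe_plunger between 0.003 and 0.009 m); the robot touches nothing.
It fails at once if the specimen is dropped (linear speed of fatigue_bar above 0.6 m/s and contact force between the fingers and fatigue_bar below 0.05 N).
It fails at once if the plunger is run all the way in (value of joint probe_plunger above 0.0115 m).
It fails at once if another thing on the desk is disturbed (distance of any of tensile_bar_mid, hex_key, test_block, puck_1, puck_2, oil_bottle from where it was at the start of the episode above 0.025 m).
It also fails if it takes over 50 s, if anything falls off the work surface, if the arm or the gripper's body presses on something with over 40 N, if the wrist force passes 120 N, or if a joint passes its speed limit or range.

## Robot

A 6-joint arm with a two-finger parallel gripper is mounted at the origin on a cart in front of the work surface, level with it; the furniture and walls round the work are solid. World frame = base frame: x ahead of the robot, y to its left, z up, the work surface at z = 0. Lengths are in m, angles in degrees, forces in N, time in s.
With the tool pointing down it reaches from about 0.325 to 0.85 m from the base axis. Payload 15.5 kg.
Tool frame: the origin (TCP) lies at the very end of the fingers, on their centre line; the grasp point (between the pads) lies arm.grip_depth behind it (arm.grip_depth is the distance from the TCP to the grasp point, in m); z points along the fingers, y is the line along which they close (so a half turn about z gives the same grasp; the last joint's range is limited). The gripper opens to 91 mm and grips with 3 to 60 N. Pads are 32 mm wide; open, the fingers measure 118 mm over their backs; the gripper's body (76 mm by 178 mm) begins 60 mm behind the grasp point.
Start: joints at [66.263, 28.281, 77.091, -0, 74.628, -5.472], TCP at [0.196, 0.594, 0.214] pointing down, gripper open.
Joint ranges: [-166.48, 166.48], [-47.26, 123.95], [12.59, 153.08], [-70.14, 250.14], [6.76, 159.57], [-176.63, 176.63]. Speed limits (degrees/s): [108.29, 108.29, 147.25, 172.46, 172.46, 172.46].

## Interface

Orientations are given as a 3x3 rotation matrix whose columns are the frame's x, y, z axes.
In Python, from rig import arm gives the robot as it stands. Calls block until the motion is done:
- arm.move_to(position, orientation): joint-space move of the TCP to a pose.
- arm.move_l(position, orientation=None, feed=0.15): straight line of the TCP; orientation=None keeps the orientation; feed is the mean speed in m/s.
- arm.move_joints(angles): joint-space move.
- arm.grip(opening): finger opening in m; the grip force is fixed at half the most; returns when the fingers have stopped.
- arm.sleep(seconds).
- arm.solve_ik(position, orientation): joint angles nearest the present ones, or None.
- arm.snapshot(name): name is "side" or "top"; returns the picture (384x512x3 uint8, red, green, blue); there is no depth.
- arm.get_calibration(name): a dict with "intrinsics" (3x3 intrinsics, pixels), "cam_to_world" (4x4, takes a point from camera to world coordinates). Camera axes: x right, y down, z forward; pixel columns grow to the right and rows downward; lengths in m; the calibration is good to about 2 mm. A picture is of the moment at which its call begins. get_calibration takes no time and is no camera call.
A pose or a line that the arm cannot do raises arm.Unreachable and nothing moves.
- arm.sign_off(): hands the job in; it is judged then, once.
Readings, each from a call of its own:
- arm.current_t(): time.
- arm.current_joint_positions(): joint angles.
- arm.current_dq(): joint speeds.
- arm.current_tau(): joint torques, N m.
- arm.current_ee_pos(): TCP position.
- arm.current_tool_rot(): TCP orientation.
- arm.current_force(): force on the tool from outside, world axes, zero at the start.
- arm.current_torque(): the same for the moment, N m.
- arm.current_width(): finger opening in m.
- arm.current_grasp_force(): force on a finger pad.
Only numpy, scipy, OpenCV 4.12 (cv2) and the standard library are available. Lean on these libraries where they do the work, as an engineer would, in place of code of your own. Each camera call takes 0.05 s, during which the arm holds its last target. There are 200 camera calls.

## Working session

There is one attempt and no reset: what is moved stays moved. The work goes in short steps, each a Python script; the robot and the scene stay as the last script left them, time stands still between calls to the robot, and variables do not carry over. Pictures are saved under pics/ and viewed, at most 10 in all, crops included, and the job is handed in when it is done.

```bash
mkdir -p pics; ls; python3 - <<'E'
from rig import arm
import cv2, numpy as np
for n in("side","top"):
    im=arm.snapshot(n); cv2.imwrite(f"pics/{n}0.png",cv2.resize(im[:,:,::-1],(800,600),interpolation=cv2.INTER_CUBIC)); np.save(f"{n}0.npy",im)
    c=arm.get_calibration(n); print(n,np.round(c["intrinsics"],1).tolist(),np.round(c["cam_to_world"],3).tolist())
print(arm.grip_depth,arm.current_t(),arm.current_tool_rot())
E
```

```text
pics
side [[363.7, 0.0, 255.3], [0.0, 363.7, 186.7], [0.0, 0.0, 1.0]] [[-1.0, 0.009, 0.015, 0.543], [-0.011, 0.362, -0.932, 0.931], [-0.014, -0.932, -0.362, 0.481], [0.0, 0.0, 0.0, 1.0]]
top [[489.8, 0.0, 250.9], [0.0, 489.8, 190.6], [0.0, 0.0, 1.0]] [[-0.026, -0.979, 0.204, 0.271], [-1.0, 0.025, -0.008, 0.032], [0.002, -0.205, -0.979, 1.394], [0.0, 0.0, 0.0, 1.0]]
0.0188 0.1 [[-9.49614941e-01  3.13418743e-01 -3.93252978e-04]
 [ 3.13418978e-01  9.49614498e-01 -9.21988771e-04]
 [ 8.44701674e-05 -9.98787260e-04 -9.99999498e-01]]
```

View pics/side0.png

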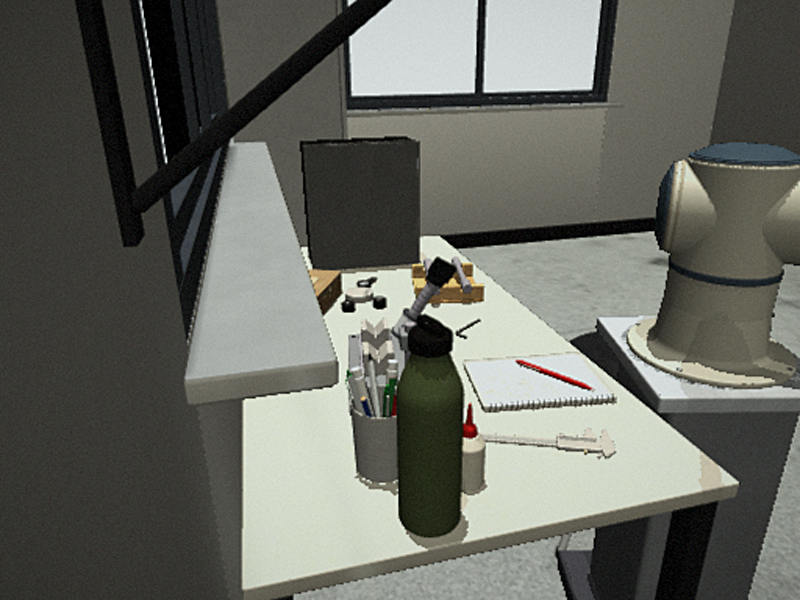

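View pics/top0.png

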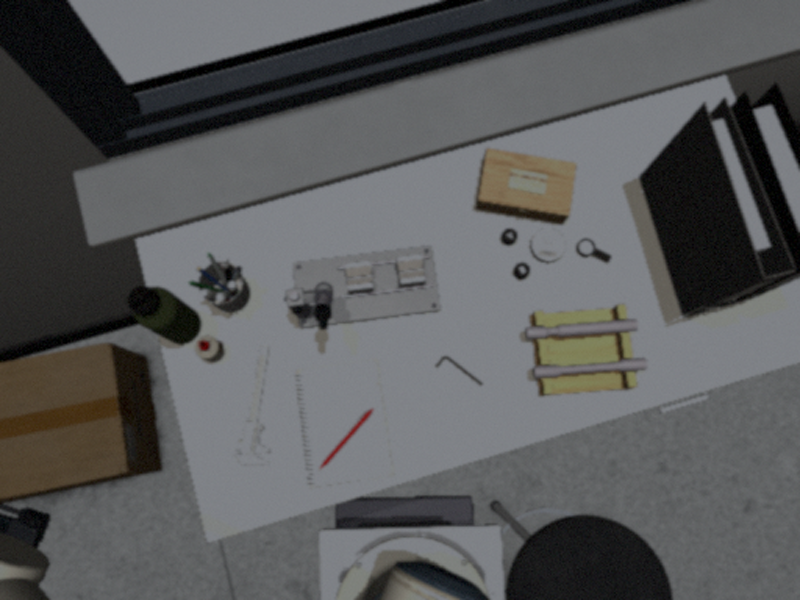

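The side view has the stand and rack small and partly hidden. The top view shows the stand at about (365,285), with the probe at (322,300), and the rack at about (583,350). I'll enlarge the top view.

```bash
python3 - <<'E'
from rig import arm
import cv2, numpy as np
im=np.mean([arm.snapshot("top") for _ in range(6)],0); np.save("top_avg.npy",im)
im=np.clip(im*1.25,0,255).astype(np.uint8)[:,:,::-1]
# 512px frame: stand cols 180-290 rows 150-220 ; rack cols 330-420 rows 190-257
a=cv2.resize(im[150:234,180:292],(800,600),interpolation=cv2.INTER_CUBIC)
b=cv2.resize(im[188:260,324:420],(800,600),interpolation=cv2.INTER_CUBIC)
cv2.imwrite("pics/stand.png",a);cv2.imwrite("pics/rack.png",b)
E
```

```text
(no output)
```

View pics/stand.png

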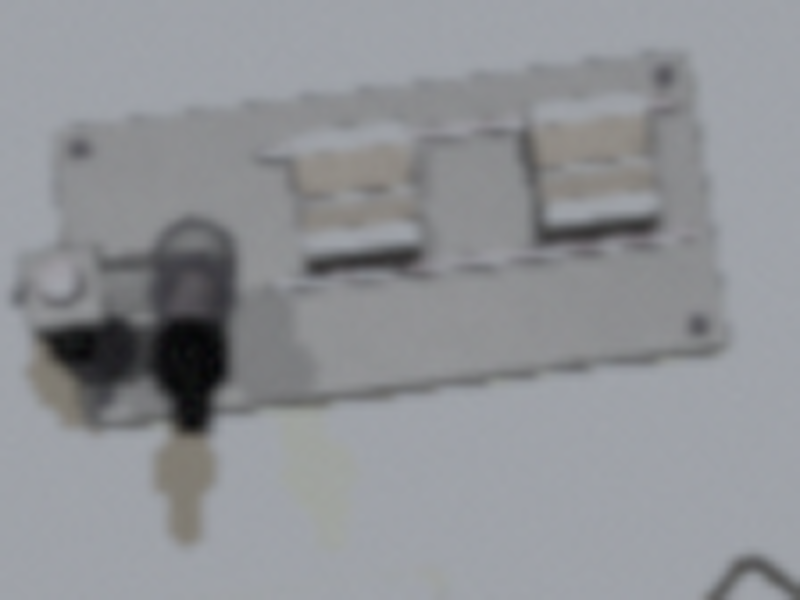

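View pics/rack.png

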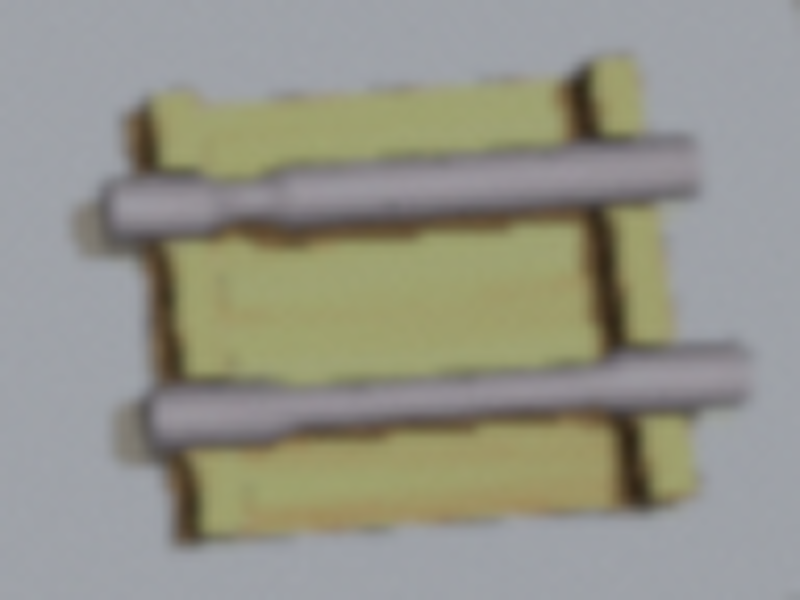

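The enlarged top view shows that the fatigue bar is the far one, with its neck at crop (245,200) and its short head on the left. That is the same side as the probe on the stand, so it doesn't need flipping. The wing is at about (192,400), thin along the stand's y. Next I fit both poses.

```bash
cat > h.py <<'E'
from rig import arm
import numpy as np, json
from scipy.optimize import least_squares
from scipy.spatial.transform import Rotation as R
def proj(P,name="top"):
    c=arm.get_calibration(name); T=np.linalg.inv(c["cam_to_world"]); p=np.atleast_2d(P)@T[:3,:3].T+T[:3,3]
    q=p@np.asarray(c["intrinsics"]).T; return q[:,:2]/q[:,2:]
def place(p,L):  # p: x,y,yaw (deg) ; stand-like frame on desk
    return np.asarray(L,float)@R.from_euler('z',p[2],degrees=True).as_matrix().T+[p[0],p[1],0]
def fit(L,px,p0):
    f=lambda p:(proj(place(p,L))-px).ravel()
    s=least_squares(f,p0,x_scale=[.01,.01,1],loss='soft_l1'); return s.x,s.fun.reshape(-1,2)
E
python3 - <<'E'
from h import *
a=lambda u,v:((u+.5)/7.143+180-.5,(v+.5)/7.143+150-.5)
b=lambda u,v:((u+.5)/8.333+324-.5,(v+.5)/8.333+188-.5)
mm=1e-3
S=[((50,143,12),a(62,132)),((50,-119,12),a(687,55)),((-75,-119,12),a(724,345)),((-75,143,12),a(85,425)),
 ((0,45,35.4),a(297,200)),((0,-1,35.4),a(413,187)),((0,-50,35.4),a(540,172)),((0,-96,35.4),a(655,160)),
 ((-25,45,52),a(305,262)),((-25,-1,52),a(418,250)),((-25,-50,52),a(543,235)),((-25,-96,52),a(657,220))]
p,r=fit(np.array([s[0] for s in S])*mm,np.array([s[1] for s in S]),[.45,.1,5]); print("stand",p,np.round(r,1).tolist())
print("wing0 pred crop a:",(proj(place(p,[[-.102,.085,.2147]]))-[180,150])*7.143, "tip",(proj(place(p,[[-.066*.53,.085,.051+.066*.848]]))-[180,150])*7.143)
B=[((0,100,37),b(106,210)),((0,-100,44),b(697,167)),((-71,100,37),b(150,420)),((-71,-100,44),b(748,373))]
q,r=fit(np.array([s[0] for s in B])*mm,np.array([s[1] for s in B]),[.45,-.3,5]); print("bar",q,np.round(r,1).tolist())
json.dump(dict(stand=list(p),bar=list(q)),open("poses.json","w"))
# bar neck check
print((proj(place(q,[[0,.04,.04],[0,.067,.04]]))-[324,188])*8.333)
ax=lambda t:np.column_stack([[np.cos(t),np.sin(t),0],[-np.sin(t),np.cos(t),0],[0,0,1]])
def down(yaw,s=1): # tool y along frame x, z down
    Rz=R.from_euler('z',yaw,degrees=True).as_matrix(); y=Rz[:,0]*s; z=np.array([0,0,-1.]); return np.column_stack([np.cross(y,z),y,z])
for s in(1,-1):
    print(s,"rack",arm.solve_ik(place(q,[[0,-.021,.0182]])[0],down(q[2],s)),"stand",arm.solve_ik(place(p,[[0,-.021,.0322]])[0],down(p[2],s)))
# wing
Rs=R.from_euler('z',p[2],degrees=True).as_matrix(); u=Rs@[-np.sin(np.radians(32)),0,np.cos(np.radians(32))]
for s in(1,-1):
  for tw in(0,1.25):
    y=R.from_rotvec(u*tw).as_matrix()@(Rs[:,1]*s); M=np.column_stack([np.cross(y,-u),y,-u])
    for d in(.193,.193+.06,.132): print(s,tw,d,arm.solve_ik(place(p,[[0,.085,.051]])[0]+u*(d-.013),M))
E
```

```text
stand [0.59735845 0.05901508 5.49151662] [[-1.6, -0.6], [0.1, -0.3], [0.7, 0.8], [-0.6, 0.5], [0.4, 0.7], [0.2, 0.6], [-0.5, 0.7], [-0.6, 0.5], [-0.1, -0.7], [0.4, -1.0], [0.2, -0.9], [0.5, -0.7]]
wing0 pred crop a: [[183.93032943 383.80402892]] tip [[190.77825499 260.87314231]]
bar [ 0.48972088 -0.31901894  3.08927898] [[0.9, 0.3], [1.5, -0.6], [-1.4, 0.3], [-0.9, -0.1]]
[[289.06673043 193.33450301]
 [209.30919566 199.62918442]]
1 rack [-4.04369214e+01  4.00298216e+01  9.13884906e+01 -2.54444375e-14
  4.85816878e+01 -4.35262004e+01] stand [-2.05695681e+00  3.90278114e+01  9.04394576e+01 -2.54444375e-14
  5.05327309e+01 -7.54847343e+00]
-1 rack [-4.04369214e+01  4.00298216e+01  9.13884906e+01 -2.54444375e-14
  4.85816878e+01  1.36473800e+02] stand [-2.05695681e+00  3.90278114e+01  9.04394576e+01 -2.54444375e-14
  5.05327309e+01  1.72451527e+02]
1 0 0.193 [ 10.30302124  10.63865101 120.15975108  -8.51289547  17.47339937
 -77.79146977]
1 0 0.253 [ 10.82500558   2.35431571 118.69894203  -6.18749041  27.19419705
 -79.965271  ]
1 0 0.132 [  9.86680445  19.22432029 120.36839424 -15.3387279
[... 190 characters left out ...]
.18749041   27.19419705
 -151.58499539]
1 1.25 0.132 [   9.86680445   19.22432029  120.36839424  -15.33872795    8.79088868
 -142.74035964]
-1 0 0.193 [ 10.30302124  10.63865101 120.15975108  -8.51289547  17.47339937
 102.20853023]
-1 0 0.253 [ 10.82500558   2.35431571 118.69894203  -6.18749041  27.19419705
 100.034729  ]
-1 0 0.132 [  9.86680445  19.22432029 120.36839424 -15.33872795   8.79088868
 108.87936475]
-1 1.25 0.193 [ 10.30302124  10.63865101 120.15975108  -8.51289547  17.47339937
  30.58880584]
-1 1.25 0.253 [ 10.82500558   2.35431571 118.69894203  -6.18749041  27.19419705
  28.41500461]
-1 1.25 0.132 [  9.86680445  19.22432029 120.36839424 -15.33872795   8.79088868
  37.25964036]
```

```bash
cat >> h.py <<'E'
P=json.load(open("poses.json")); st=np.array(P["stand"]); ba=np.array(P["bar"])
def down(yaw):
    Rz=R.from_euler('z',yaw,degrees=True).as_matrix(); y=Rz[:,0]; z=np.array([0,0,-1.]); return np.column_stack([np.cross(y,z),y,z])
E
python3 - <<'E'
from h import *
b=lambda u,v:((u+.5)/8.333+324-.5,(v+.5)/8.333+188-.5)
L=np.array([(0,100,37),(0,-100,44),(0,53,40)])*1e-3
q,r=fit(L,np.array([b(106,210),b(697,167),b(249,200)]),list(ba)); print(q,np.round(r,1).tolist())
P["bar"]=list(q); json.dump(P,open("poses.json","w"))
M=down(q[2])
arm.move_to([.40,-.05,.30],M)
arm.move_to(place(q,[[0,-.021,.15]])[0],M); arm.grip(.052)
arm.move_l(place(q,[[0,-.021,.0185]])[0],feed=.12)
print(arm.current_force(),arm.current_t())
arm.grip(.0); print(arm.current_width(),arm.current_grasp_force(),arm.current_force(),arm.current_torque())
E
```

```text
[ 0.48937709 -0.31618892  2.49700336] [[-0.1, 0.1], [0.5, -0.0], [-0.4, -0.0]]
[-0.13811943  0.61696703  0.15527855] 6.0833
0.021302947156902216 29.97912436723709 [-1.4369549   0.16560668  2.38068155] [-0.14217533  0.27564488  0.07288471]
```

```bash
python3 - <<'E'
from h import *
import cv2
p=arm.current_ee_pos(); arm.move_l([p[0],p[1],.18],feed=.12)
M=down(st[2])
arm.move_to([.50,-.10,.20],M)
arm.move_to(place(st,[[0,-.021,.13]])[0],M); arm.sleep(.2)
print(arm.current_width(),arm.current_grasp_force(),arm.current_force(),arm.current_torque(),arm.current_t())
im=np.mean([arm.snapshot("top") for _ in range(4)],0); s=np.mean([arm.snapshot("side") for _ in range(4)],0)
f=lambda im,r,c:cv2.resize(np.clip(im[r[0]:r[1],c[0]:c[1]]*1.25,0,255).astype(np.uint8)[:,:,::-1],(800,300) ,interpolation=cv2.INTER_CUBIC)
cv2.imwrite("pics/c1.png",np.vstack([f(im,(154,214),(160,320)),f(s,(150,225),(180,380))]))
E
```

```text
0.021599207202156176 29.977476596832275 [ 0.27700848  0.02968675 -4.47108386] [-0.15687592  0.05861035  0.02579442] 10.0667
```

View pics/c1.png

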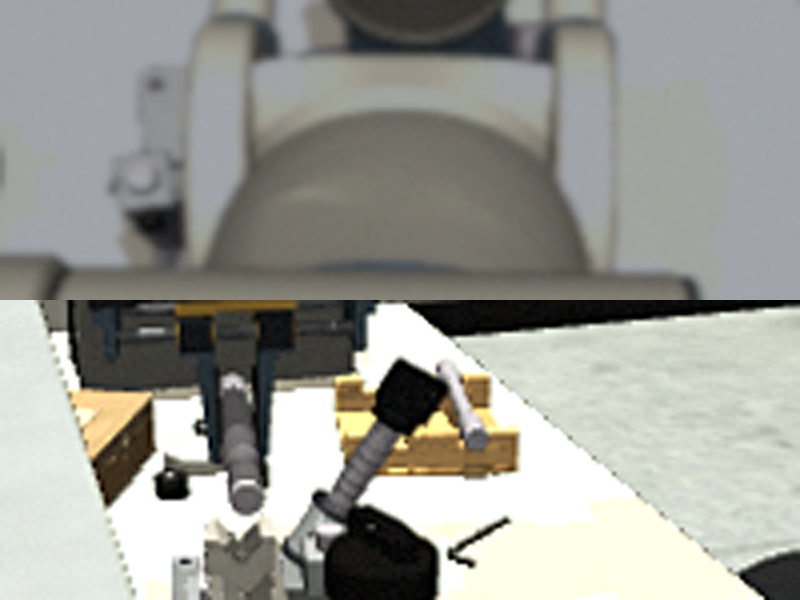

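Side view: the bar is in the fingers, level, head end at crop (246,493). The V of the near block has its vertex at about (240,548), right below, and the probe's wing is at (405,395). Next I compare these with my model.

```bash
python3 - <<'E'
from h import *
import cv2
c=lambda q:(np.asarray(q)-[180,150])*4+[0,300]
print("bar end pred",c(proj(place(st,[[0,.1,.1488]]),"side")),"far end",c(proj(place(st,[[0,-.1,.1488]]),"side")))
print("V vertex, top L, top R",c(proj(place(st,[[0,.045,.0354],[.0166,.045,.052],[-.0166,.045,.052],[.025,.045,.052],[-.025,.045,.052]]),"side")))
u=np.array([-np.sin(.5585),0,np.cos(.5585)])
print("wing",c(proj(place(st,[np.array([0,.085,.051])+u*d for d in(.206,.193,.169,.101,.066)]),"side")))
s=np.mean([arm.snapshot("side") for _ in range(4)],0)
cr=s[155:230,195:295]
cv2.imwrite("pics/c2.png",cv2.resize(np.clip(cr*.8,0,255).astype(np.uint8)[:,:,::-1],(800,600),interpolation=cv2.INTER_CUBIC))
E
```

```text
bar end pred [[245.9170752  499.80159956]] far end [[231.90473506 388.42124707]]
V vertex, top L, top R [[246.6151607  628.61296674]
 [219.82793033 606.8565246 ]
 [271.88732033 604.15296747]
 [206.61253985 607.54282851]
 [285.0154095  603.4711973 ]]
wing [[430.90324318 357.54784343]
 [418.72814548 376.27422339]
 [396.5144527  410.4408528 ]
 [335.37098183 504.48493325]
 [304.8943282  551.36072922]]
```

View pics/c2.png

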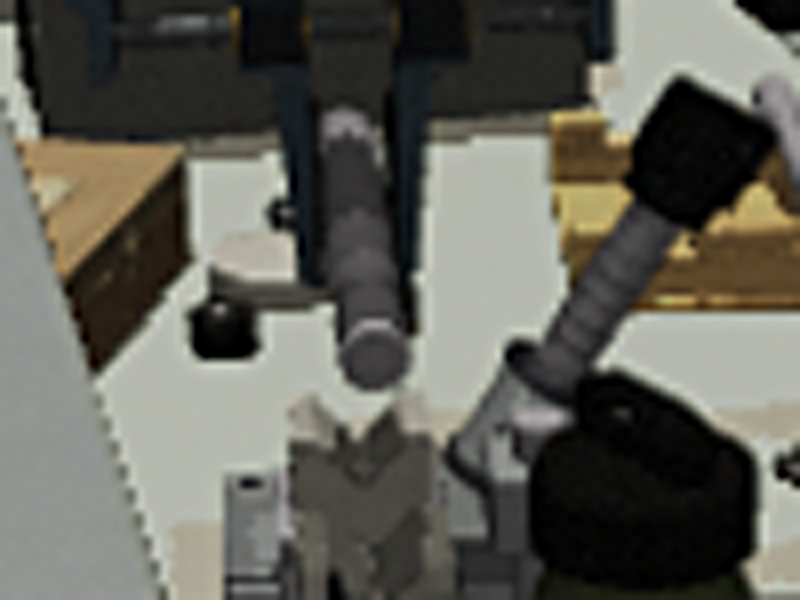

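```bash
python3 - <<'E'
from h import *
import cv2
s=np.mean([arm.snapshot("side") for _ in range(4)],0)
f=10;o=np.array([215,190])
im=cv2.resize(np.clip(s[190:250,215:295],0,255).astype(np.uint8)[:,:,::-1],(800,600),interpolation=cv2.INTER_CUBIC).copy()
d=lambda L,col:cv2.polylines(im,[np.int32((proj(place(st,np.array(L,float)),"side")-o+.5)*f)],False,col,1)
for y,col in((.045,(0,0,255)),(-.001,(0,0,120)),(-.05,(0,255,0)),(-.096,(0,120,0))): d([[.025,y,.012],[.025,y,.052],[.0166,y,.052],[0,y,.0354],[-.0166,y,.052],[-.025,y,.052],[-.025,y,.012]],col)
d([[.05,.143,.012],[.05,-.119,.012],[-.075,-.119,.012],[-.075,.143,.012]],(255,0,255))
u=np.array([-np.sin(.5585),0,np.cos(.5585)]);c=np.array([0,.085,.051])
d([c,c+u*.206],(255,255,0))
cv2.imwrite("pics/c3.png",im)
E
```

```text
(no output)
```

View pics/c3.png

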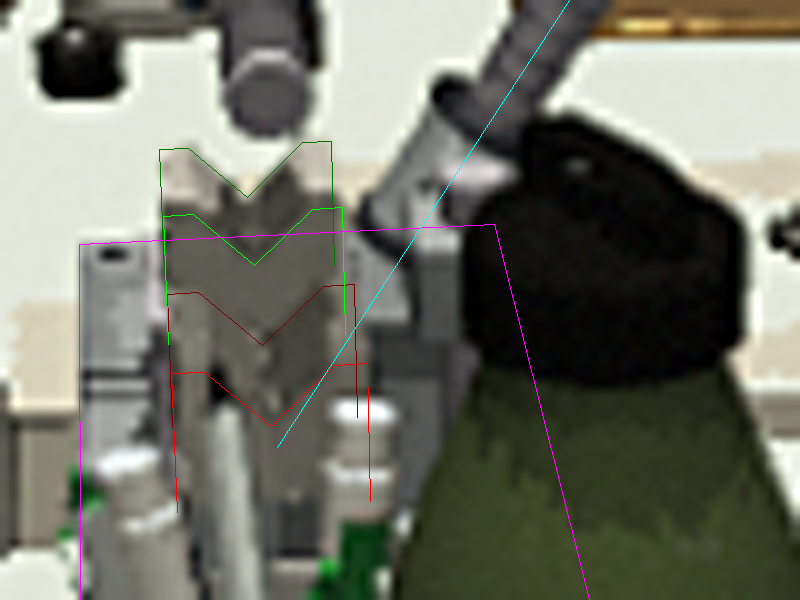

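The model overlay matches the V-blocks to about 0.5 px, and the bar's end is within 1 px of its prediction. The probe seems to be already slid down a few mm. I'll seat the bar now, feeling for contact.

```bash
python3 - <<'E'
from h import *
import cv2
t=place(st,[[0,-.021,0]])[0]
arm.move_l([t[0],t[1],.045],feed=.1); arm.sleep(.2); f0=np.array(arm.current_force())
z=.036
while z>.030:
    arm.move_l([t[0],t[1],z],feed=.03); arm.sleep(.05); f=np.array(arm.current_force())-f0; print(round(z,4),f.round(2))
    if f[2]>1.5 or abs(f[:2]).max()>6: break
    z-=.0007
arm.grip(.05); arm.sleep(.2); print(arm.current_force(),arm.current_t())
arm.move_l([t[0],t[1],.26],feed=.2)
M=arm.current_tool_rot()
arm.move_to([.42,-.10,.30],M)
for n in("top","side"): np.save(n+"1.npy",np.mean([arm.snapshot(n) for _ in range(4)],0))
print(arm.current_t())
d1=np.load("side1.npy");o=np.array([220,150]);f=8
im=cv2.resize(np.clip(d1[150:225,220:320],0,255).astype(np.uint8)[:,:,::-1],(800,600),interpolation=cv2.INTER_CUBIC)
u=np.array([-np.sin(.5585),0,np.cos(.5585)]);c=np.array([0,.085,.051]);e=np.array([np.cos(.5585),0,np.sin(.5585)])
W=lambda d,w:c+u*d+e*w
def dr(im,L,col,n,o,f): cv2.polylines(im,[np.int32((proj(place(st,np.array(L,float)),n)-o+.5)*f)],False,col,1)
box=lambda a,b,w:[W(a,w),W(b,w),W(b,-w),W(a,-w),W(a,w)]
L=[box(.177,.206,.018),box(.169,.177,.0145),box(.059,.101,.0165)]
for l in L: dr(im,l,(0,0,255),"side",o,f)
for x in(-.011,.011): dr(im,[[x,.1,.051],[x,-.1,.051]],(0,200,0),"side",o,f)
t1=np.load("top1.npy");o2=np.array([184,154])
i2=cv2.resize(np.clip(t1[154:214,184:264]*1.3,0,255).astype(np.uint8)[:,:,::-1],(800,600),interpolation=cv2.INTER_CUBIC)
for l in L: dr(i2,l,(0,0,255),"top",o2,10)
for x in(-.011,.011): dr(i2,[[x,.1,.051],[x,-.1,.051]],(0,200,0),"top",o2,10)
cv2.imwrite("pics/s4.png",im); cv2.imwrite("pics/t4.png",i2)
E
```

```text
0.036 [ 0.38 -0.36  1.77]
[ 0.03051939  0.28992806 -0.05543721] 13.3833
15.9667
```

View pics/s4.png

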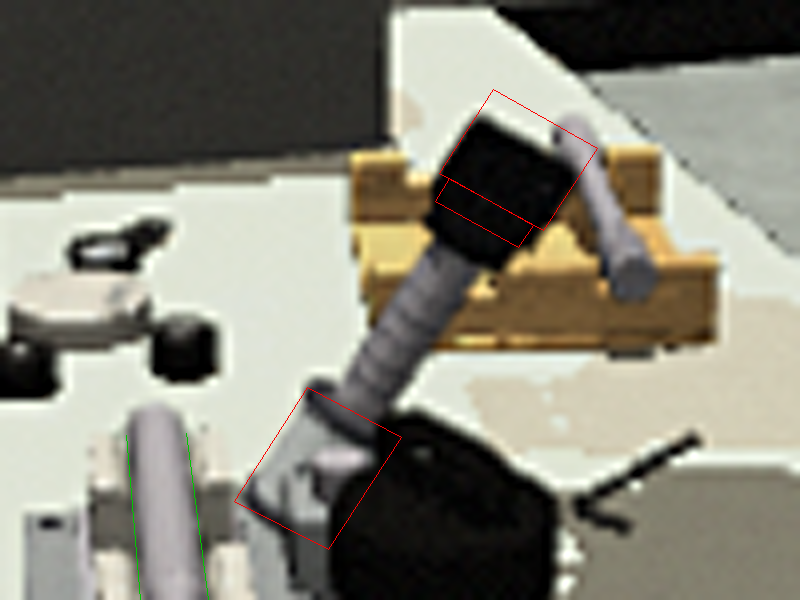

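View pics/t4.png

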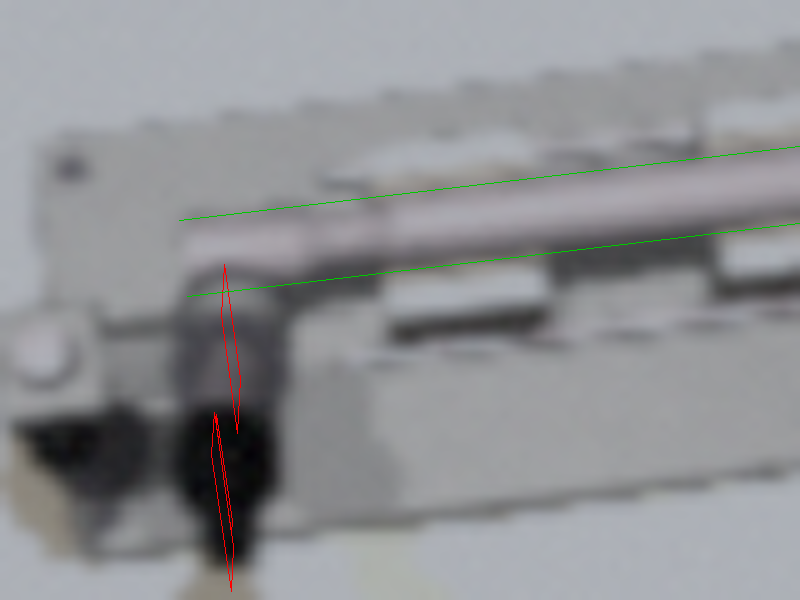

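The side view shows the bar lying in both grooves. The barrel matches the model, but the wing (black, centre about (500,190)) sits about 8 mm lower than full-up. The top view puts the probe about 1 mm nearer -y. I'll grip the wing accordingly and, once unlocked, push up to the stop to zero the slide.

```bash
cat >> h.py <<'E'
Rs=R.from_euler('z',st[2],degrees=True).as_matrix(); u=Rs@[-np.sin(np.radians(32)),0,np.cos(np.radians(32))]
A=place(st,[[0,.084,.051]])[0]
def wr(tw=0):
    y=R.from_rotvec(u*tw).as_matrix()@(-Rs[:,1]); return np.column_stack([np.cross(y,-u),y,-u])
def rep(m=""):
    f=np.array(arm.current_force()); print(m,"F stand/axial:",(Rs.T@f).round(2),round(f@u,2),"T.u",round(np.array(arm.current_torque())@u,3),"w",round(arm.current_width(),4),"t",round(arm.current_t(),2)); return f
E
python3 - <<'E'
from h import *
M=wr()
print(arm.solve_ik(A+u*.12,M))
arm.move_to(A+u*.27,M); arm.grip(.04); rep("pre")
arm.move_l(A+u*.173,feed=.08); arm.sleep(.2); rep("at")
arm.grip(0); arm.sleep(.2); rep("gripped")
E
```

```text
[  9.71249935  19.07077533 120.40594345 -14.64064775   8.87703824
 108.05410013]
pre F stand/axial: [-0.33 -0.29 -0.7 ] -0.42 T.u -0.01 w 0.0401 t 18.32
at F stand/axial: [-0.41  0.2   0.06] 0.27 T.u -0.005 w 0.0399 t 19.88
gripped F stand/axial: [ 0.13 -5.15  1.77] 1.43 T.u 0.493 w 0.0117 t 20.62
```

```bash
python3 - <<'E'
from h import *
p=np.array(arm.current_ee_pos()); y=Rs[:,1]
arm.move_l(p-y*.001,feed=.01); arm.sleep(.2); rep("-1mm")
q=np.array(arm.current_joint_positions())
for a in(20,40,60,74):
    j=q.copy(); j[5]-=a; arm.move_joints(j); arm.sleep(.1); rep(a)
E
```

```text
-1mm F stand/axial: [ 0.48  4.96 -1.26] -1.32 T.u 0.399 w 0.0117 t 21.09
20 F stand/axial: [-1.04  9.44 -1.53] -0.75 T.u 0.056 w 0.012 t 21.63
40 F stand/axial: [-1.36 13.83 -1.97] -0.95 T.u 0.098 w 0.0118 t 22.18
60 F stand/axial: [-2.38 15.69 -1.9 ] -0.35 T.u 0.08 w 0.0116 t 22.72
74 F stand/axial: [-2.96 15.78 -1.56] 0.25 T.u 0.104 w 0.0121 t 23.17
```

```bash
python3 - <<'E'
from h import *
y=Rs[:,1]; p=np.array(arm.current_ee_pos())
arm.move_l(p+y*.001,feed=.02); arm.sleep(.1); f=rep("+1y")
p=np.array(arm.current_ee_pos()); f0=f@u
for i in range(1,16):
    arm.move_l(p+u*.001*i,feed=.03); arm.sleep(.05); f=np.array(arm.current_force()); print(i,(Rs.T@f).round(1),round(f@u,2),round((np.array(arm.current_ee_pos())-A)@u,4))
    if f@u-f0<-6: break
rep()
E
```

```text
+1y F stand/axial: [-1.4   5.26 -0.98] -0.09 T.u 0.084 w 0.0116 t 23.52
1 [-1.   6.4 -0.4] 0.17 0.174
2 [-0.5  5.6 -0.6] -0.24 0.175
3 [-0.6  5.7  0.6] 0.85 0.176
4 [-1.5  6.2 -0.9] 0.01 0.177
5 [-1.4  6.  -0.7] 0.1 0.178
6 [-1.7  5.5 -1.3] -0.24 0.179
7 [-2.1  5.3 -0.5] 0.67 0.18
8 [-1.9  6.2 -1.4] -0.22 0.181
9 [-1.8  6.  -0.8] 0.33 0.182
10 [-1.6  5.3 -0.4] 0.53 0.183
11 [ 12.4   5.8 -20.5] -24.01 0.1834
 F stand/axial: [ 12.43   5.78 -20.54] -24.01 T.u 0.1 w 0.0121 t 26.82
```

It's unlocked, and the upper stop is at 0.1833 on my axial scale, so the slide started at about 10 mm. Next I slide down 61 mm from the stop while watching the force.

```bash
python3 - <<'E'
from h import *
p=np.array(arm.current_ee_pos()); d0=.1832; dn=(p-A)@u; B=p-u*dn
arm.move_l(B+u*(d0-.045),feed=.05); arm.sleep(.15); rep(.045)
for s in(.052,.054,.056,.058,.060,.061):
    arm.move_l(B+u*(d0-s),feed=.02); arm.sleep(.1)
    F=np.mean([(arm.sleep(.02),np.array(arm.current_force())@u)[1] for _ in range(5)]); print(s,round(F,2),round(d0-(np.array(arm.current_ee_pos())-A)@u,4))
rep()
E
```

```text
0.045 F stand/axial: [ 1.14  7.08 -1.63] -1.99 T.u 0.031 w 0.0119 t 28.03
0.052 -1.89 0.0521
0.054 -2.11 0.0541
0.056 -0.83 0.0561
0.058 -0.21 0.058
0.06 0.39 0.06
0.061 0.08 0.061
 F stand/axial: [-0.57  7.86  0.17] 0.45 T.u 0.037 w 0.012 t 30.88
```

The force steps match the spring model: contact at 0.055, then 0.3 N/mm. Now I lock it and release.

```bash
python3 - <<'E'
from h import *
import cv2
q=np.array(arm.current_joint_positions())
for a in(25,50,74,77):
    j=q.copy(); j[5]+=a; arm.move_joints(j); arm.sleep(.1); f=rep(a)
p=np.array(arm.current_ee_pos()); fy=(Rs.T@f)[1]
arm.move_l(p+Rs[:,1]*np.clip(fy/10000,-.002,.002),feed=.02); arm.sleep(.1); rep("relaxed")
arm.grip(.03); arm.sleep(.1); rep("open")
p=np.array(arm.current_ee_pos()); arm.move_l(p+u*.09,feed=.1)
arm.move_to([.40,-.10,.32],down(st[2])); rep("away")
s=np.mean([arm.snapshot("side") for _ in range(4)],0); t=np.mean([arm.snapshot("top") for _ in range(4)],0)
g=lambda im,k:cv2.resize(np.clip(im*k,0,255).astype(np.uint8)[:,:,::-1],(400,300),interpolation=cv2.INTER_CUBIC)
cv2.imwrite("pics/f.png",np.hstack([g(s[150:225,220:320],1),g(t[154:214,184:264],1.3)]))
E
```

```text
25 F stand/axial: [0.12 5.11 0.77] 0.59 T.u 0.01 w 0.0117 t 31.49
50 F stand/axial: [ 1.68 -3.14  2.08] 0.88 T.u 0.015 w 0.0117 t 32.1
74 F stand/axial: [ 3.05 -8.55  2.69] 0.67 T.u 0.381 w 0.0119 t 32.7
77 F stand/axial: [ 2.73 -9.93  2.84] 0.96 T.u 1.136 w 0.0127 t 33.05
relaxed F stand/axial: [2.14 0.8  3.23] 1.61 T.u 1.135 w 0.0128 t 33.4
open F stand/axial: [0.47 0.02 0.43] 0.12 T.u 0.045 w 0.03 t 33.98
away F stand/axial: [-1.04  0.06  0.06] 0.6 T.u 0.019 w 0.0302 t 37.08
```

View pics/f.png

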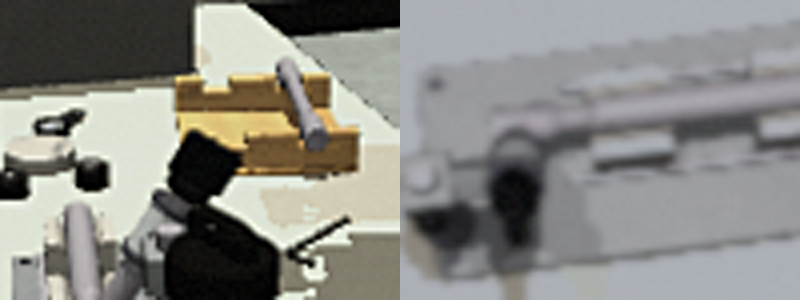

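The wing now sits just above the barrel, turned back to locked. The bar lies in both grooves under the probe, and the other things I can see are where they were. Handing in.

```bash
python3 -c "
from rig import arm
print(arm.sign_off())"
```

```text
the job is handed in; nothing more can be done
None
```

I handed the job in at about 37 s without seeing the verdict: the specimen is in both V-blocks with its short end under the probe, the probe is locked at about 61 mm slide (plunger about half in, judging by the spring force), and the arm is clear.

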